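Tighten an extruder's die ring with a pin spanner

TASK

The steel ring that holds the die on the clay extruder's head has worked loose. Take the blue pin spanner from its wooden rest, put both its pins right down into two opposite holes of the ring before you turn it, and turn the ring clockwise with the spanner until it stops and its red line meets the red line on the head. Then lay the spanner gently back on the rest, pins down in the groove, without dropping it, and leave the other things on the bench alone.

Things in the scene. Friction and masses are not known exactly. Their poses are not given: they have to be found in the camera images.
- ring_centre (a point): Fixed point on the ring's axis at its upper face, 82 mm above the table, z up. Flat steel ring: 96 mm outside, 49 mm inside diameter, 12 mm thick; six through holes of 10 mm, 60 degrees apart on a 72 mm circle. The holes' angle differs every time and no reading tells it (not this point's axes, nor the joint): see it by camera, or peck with the pins, lift, turn on a little, until they go in.
- stand_foot (a point): Underside centre of the grey stand (150 x 130 mm foot, bolted down) carrying the round aluminium extruder head. The head's flange is 120 mm wide, its top 12 mm below the ring's face; the brass die seen inside the ring lies 8 mm below that face. One red line is on the flange beside the ring, the other runs along the ring's face, half-way between two holes.
- ring (a joint): How far the ring is from tight (rad): 0 at the hard stop, where the two red lines meet; starts 0.85 to 1.2 and falls as the ring turns clockwise seen from above. About 0.35 N m of friction, no spring: it stays where left and does not rise or sink. Zero is counted from the head's red line, whose direction on the bench is not given.
- spanner_grip (a point): Centre of the black upright grip, 30 mm above the underside of the spanner's blue bar. Bar 100 x 28 x 8 mm (x, y, z). Grip 50 mm along x, 14 mm across y, from 8 to 44 mm above the bar's underside. Two 6 mm steel pins, tips tapered to 3.4 mm, stick 9 mm down at 36 mm either side along x. About 0.18 kg. Fully engaged, the bar lies flat on the ring and this point is 30 mm above its face.
- pin_a (a point): Tip of the spanner's pin on its +x side.
- pin_b (a point): Tip of the spanner's pin on its -x side.
- rest_top (a point): Fixed wooden rest, 130 x 66 mm: middle of the upper face of its two rails, 30 mm above the table. The rails run along x; the open groove between them is 16 mm wide and 20 mm deep. The spanner starts lying on both rails along the groove, pins hanging in it, its grip point 30 mm above this point; it goes back the same way, either way round.
- bowl_mid (a point): Raw clay bowl, 110 mm wide and 70 mm high, on a white plaster bat; this point is its middle. Leave alone.
- paddle_mid (a point): Light wooden paddle, about 205 mm long, 10 mm thick, lying on the bench; its middle. Leave alone.
- knife_mid (a point): Wooden modelling knife, about 165 mm long, lying on the bench; its middle. Leave alone.
Not all that is in view belongs to the job. There is more than one size of the part that bears ring_centre; the job needs the larger. There is more than one size of the part that bears spanner_grip; the job needs the smallest.

How it is judged:
By the outcome, as a careful person would: the job done as asked, in the order asked, and still so for the second after the job is handed in, with the robot touching nothing.
It also fails if it takes over 61 s, if anything falls off the work surface, if the arm or the gripper's body presses on something with over 40 N, if the wrist force passes 120 N, or if a joint passes its speed limit or range.

ROBOT

A 6-joint arm with a two-finger parallel gripper is mounted at the origin on the work surface. World frame = base frame: x ahead of the robot, y to its left, z up, the work surface at z = 0. Lengths are in mm, angles in rad, forces in N, time in s.
With the tool pointing down it reaches from about 275 to 1000 mm from the base axis. Payload 8.4 kg.
Tool frame: the origin (TCP) lies at the very end of the fingers, on their centre line; the grasp point (between the pads) lies r.hold_point_z behind it (r.hold_point_z is the distance from the TCP to the grasp point, in mm); x points along the fingers, z is the direction in which the jaws open and shut, and the axes are right-handed (so a half turn about x gives the same grasp; the last joint's range is limited). The gripper opens to 85 mm and grips with 20 to 120 N. Pads are 22 mm wide; open, the fingers measure 114 mm over their backs; the gripper's body (76 mm by 85 mm) begins 54 mm behind the grasp point. The pads swing forward as they close: fully open they stand 13 mm farther back than shut.
Start: joints at [-0.002, 0.353, 1.633, -0, 1.155, -0.002], TCP at [625.002, -0, 205.981] pointing down, gripper open.
Joint ranges: [-2.63, 2.63], [-0.92, 2.1], [0.06, 2.66], [-1.3, 4.44], [0, 2.69], [-3.02, 3.02]. Speed limits (rad/s): [2.22, 2.22, 2.79, 3.14, 3.14, 3.14].

INTERFACE

Orientations are given as [roll, pitch, yaw] about the fixed x, y, z axes, in that order (R = Rz(yaw) Ry(pitch) Rx(roll)).
In Python, from rig import r gives the robot as it stands.
- The arm moves only by the tool jog_arm, never from a script. Its argument "series" is a list of rows, each a list of 7 numbers: the turn, a rotation vector about the tool's x, y, z in degrees, then the shift along the tool's x, y, z in cm, then the opening, from 0 (shut) to 1 (fully open). In form: [[wx, wy, wz, tx, ty, tz, fingers], ...]. A call has 1 to 20 rows; each row shifts and turns the commanded pose from where the row before left it, along the tool's axes as they then stand; what a row does not reach is not made up. A row lasts 1/10 s, in which the tool goes at most 50 mm and 8.59 degrees, less where a joint would pass 70% of its speed; a pose out of reach is approached as far as the arm can. A call with a gripper value outside its range is refused whole. The fingers move at their own pace and stop on an object; "force" is the grip in N (left out, the last holds). Time passes only in rows, so rows that do not move let the fingers close. It gives the time, the measured TCP pose, the force and the opening at its end, in the units of the state.
- r.sense(): the state, without advancing time (a new reading comes with each control period).
- r.grab_frame(name): name is "scene" or "side" or "wrist"; returns (picture, depth): 400x640x3 uint8, red, green, blue; 400x640 float32, mm along the optical axis (not along the pixel's ray), 0 where there is no reading.
- r.get_calibration(name): a dict with "mtx" (3x3 intrinsics, pixels), "dist" ([k1, k2, p1, p2, k3] as OpenCV has them; the pictures are not rectified), "position" and "rotation" of the camera in the world; the wrist camera has in their place "mount" (4x4, takes a point from camera to tool coordinates, whose origin is the TCP and whose axes are the tool frame's). Camera axes: x right, y down, z forward; pixel columns grow to the right and rows downward; lengths in mm; the calibration is good to about 2 mm. A picture is of the moment at which its call begins: read the wrist's pose just before it. get_calibration takes no time and is no camera call.
- r.sign_off(): hands the job in, once; it reports no verdict.
The state is a dict: "clock": time; "qpos": joint angles; "qvel": joint speeds; "joint_efforts": joint torques, N m; "eef_pos": TCP position; "tcp_rot": TCP orientation; "contact_force": force on the tool from outside, world axes, zero at the start; "wrist_torque": the same for the moment, N m; "opening": opening from 0.0 (shut) to 1.0 (fully open).
Only numpy, scipy, OpenCV 4.12 (cv2) and the standard library are available. Lean on these libraries where they do the work, as an engineer would, in place of code of your own. Each camera call takes 0.05 s, during which the arm holds its last target.

## Working session

There is one attempt and no reset: what is moved stays moved. The work goes in short steps, Python scripts to look and compute and a tool call to move; the robot and the scene stay as the last step left them, time stands still between calls to the robot, and variables do not carry over. Pictures are saved under pics/ and viewed, and the job is handed in when it is done.

Besides the shell and the picture viewer there is one more tool, called after ">>>" by a JSON object that holds its "method" and its "body", one argument or row to a line. jog_arm: Moves the arm, as the interface text tells. Its arguments: {"type":"object","properties":{"series":{"type":"array"},"force":{"type":"number"}},"required":["series"]}

```bash
ls; mkdir -p pics
cat > h.py <<'E'
from rig import r
import numpy as np, cv2
from scipy.spatial.transform import Rotation as R
def save(n,im): cv2.imwrite('pics/'+n+'.png',cv2.cvtColor(im,cv2.COLOR_RGB2BGR))
def campose(name,s=None):
    c=r.get_calibration(name)
    if 'mount' in c:
        T=np.eye(4);T[:3,:3]=R.from_euler('xyz',s['tcp_rot']).as_matrix();T[:3,3]=s['eef_pos']
        M=T@np.array(c['mount']);return np.array(c['mtx']),np.array(c['dist']),M[:3,:3],M[:3,3]
    return np.array(c['mtx']),np.array(c['dist']),np.array(c['rotation']),np.array(c['position'])
def ray(cam,uv,z):
    K,d,Rm,p=cam
    u=cv2.undistortPoints(np.array(uv,float).reshape(-1,1,2),K,d).reshape(-1,2)
    w=np.c_[u,np.ones(len(u))]@Rm.T
    return p+w*((z-p[2])/w[:,2])[:,None]
def proj(cam,P):
    K,d,Rm,p=cam
    return cv2.projectPoints((np.array(P,float).reshape(-1,3)-p)@Rm,np.zeros(3),np.zeros(3),K,d)[0].reshape(-1,2)
E
python3 - <<'E'
from h import *
s=r.sense();print(s, r.hold_point_z)
for n in ['scene','side','wrist']:
    im,d=r.grab_frame(n);save(n+'0',im);np.save(n+'0.npy',d);np.save(n+'0im.npy',im)
    c=r.get_calibration(n);print(n,c)
E
```

```text
pics
{'clock': 0.0, 'qpos': array([-2.42018739e-03,  3.53643727e-01,  1.63415561e+00, -2.36467693e-05,
        1.15520400e+00, -2.40929968e-03]), 'qvel': array([ 1.81355146e-03, -2.03549851e-03,  6.52862924e-04,  9.70191460e-04,
        4.00087628e-05,  6.11151215e-05]), 'joint_efforts': array([-2.03471049e-03, -6.05236173e+01, -3.42063046e+01, -2.62302356e-04,
        9.48130677e-03,  3.61521288e-06]), 'eef_pos': array([ 6.24474203e+02, -1.93044489e-02,  2.05255282e+02]), 'tcp_rot': array([-3.12867696,  1.56938548, -3.12867829]), 'contact_force': array([ 0.26068191, -0.24817122,  0.20546997]), 'wrist_torque': array([-0.02056416, -0.02252998,  0.0215577 ]), 'opening': 1.0006773290434565} 18.700000000000003
scene {'mtx': array([[412.50711634,   0.        , 324.829475  ],
       [  0.        , 412.50711634, 192.00202453],
       [  0.        ,   0.        ,   1.        ]]), 'dist': array([-0.070305,  0.      ,  0.      ,  0.      ,  0.      ]), 'position': array([1259.42951359,  144.06902545,  892.94309344]), 'rotation': array([-2.41556601,  0.01227544,  1.8473577 ])}
side {'mtx': arra
[... 263 characters left out ...]
733, -1053.97743751,  1140.29369556]), 'rotation': array([-2.37398025,  0.01790135, -0.10439288])}
wrist {'mtx': array([[286.29635206,   0.        , 321.64092688],
       [  0.        , 286.29635206, 197.365153  ],
       [  0.        ,   0.        ,   1.        ]]), 'dist': array([-0.03575736,  0.        ,  0.        ,  0.        ,  0.        ]), 'mount': array([[-3.39329030e-04, -3.07614261e-01,  9.51511088e-01,
        -1.67444202e+02],
       [ 2.09661497e-03, -9.51509271e-01, -3.07612926e-01,
         7.94983083e+01],
       [ 9.99997745e-01,  1.89057040e-03,  9.67823383e-04,
        -1.72558613e+00],
       [ 0.00000000e+00,  0.00000000e+00,  0.00000000e+00,
         1.00000000e+00]])}
```

```bash
sed -i "s/np.array(c\['rotation'\]),np/R.from_euler('xyz',c['rotation']).as_matrix(),np/" h.py; tail -15 h.py | head -5
```

```text
def save(n,im): cv2.imwrite('pics/'+n+'.png',cv2.cvtColor(im,cv2.COLOR_RGB2BGR))
def campose(name,s=None):
    c=r.get_calibration(name)
    if 'mount' in c:
        T=np.eye(4);T[:3,:3]=R.from_euler('xyz',s['tcp_rot']).as_matrix();T[:3,3]=s['eef_pos']
```

View pics/scene0.png

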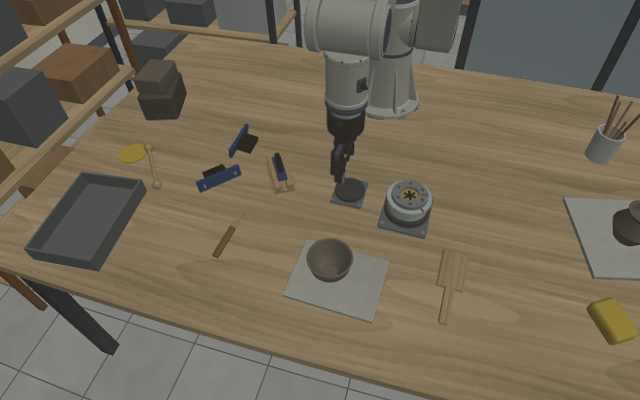

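View pics/side0.png

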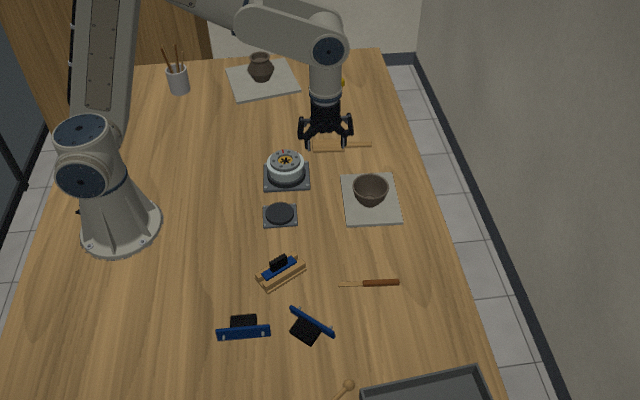

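View pics/wrist0.png

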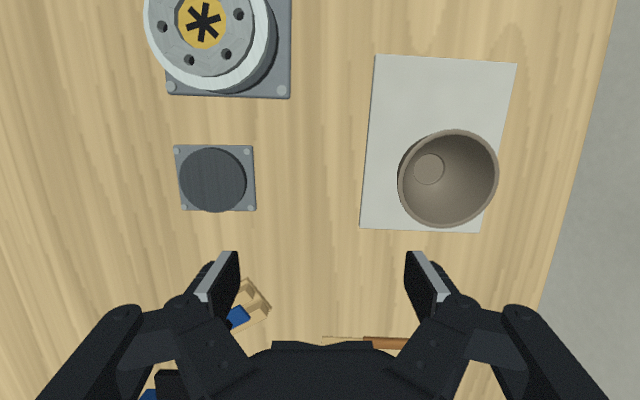

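Run:
```python
from h import *
a=np.load('scene0im.npy');b=np.load('side0im.npy')
A=cv2.resize(a[120:240,190:440],None,fx=3.2,fy=3.2,interpolation=cv2.INTER_CUBIC)
save('cropA',A)
B=cv2.resize(b[140:350,200:350],None,fx=2.8,fy=2.8,interpolation=cv2.INTER_CUBIC);save('cropB',B)
```

```text
(no output)
```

View pics/cropA.png

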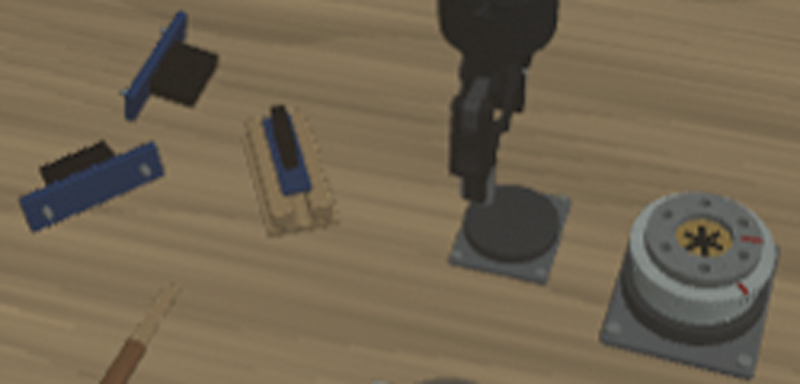

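View pics/cropB.png

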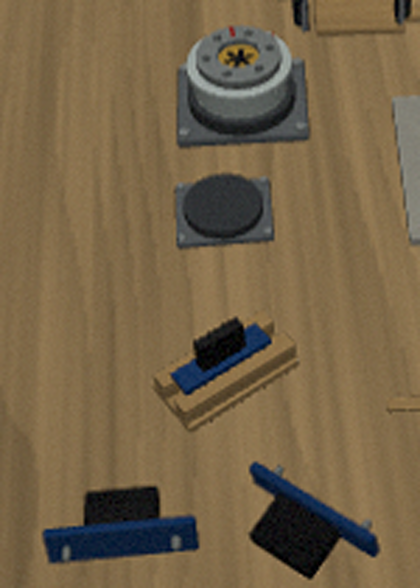

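Run:
```python
from h import *
for n in ['scene','side']:
    im=np.load(n+'0im.npy').astype(int);cam=campose(n)
    m=((im[...,2]>im[...,0]*1.5)&(im[...,2]>50)).astype(np.uint8)
    k,l,st,ce=cv2.connectedComponentsWithStats(m)
    for i in range(1,k):
        if st[i,4]>30:
            c,_=cv2.findContours((l==i).astype(np.uint8),0,1)
            box=cv2.boxPoints(cv2.minAreaRect(c[0]));P=ray(cam,box,38)
            print(n,st[i],P[:,:2].round(0).tolist(),P.mean(0).round())
    # ring: brass
    m=((im[...,0]>im[...,2]*2.2)&(im[...,0]>110)).astype(np.uint8)
    k,l,st,ce=cv2.connectedComponentsWithStats(m)
    for i in range(1,k):
        if st[i,4]>40: print(' brass',st[i],ce[i],ray(cam,[ce[i]],74).round())
    m=((im[...,0]>im[...,2]*1.9)&(im[...,0]>im[...,1]*1.9)&(im[...,0]>70)).astype(np.uint8)
    k,l,st,ce=cv2.connectedComponentsWithStats(m)
    for i in range(1,k):
        if st[i,4]>3: print(' red',st[i],ce[i],ray(cam,[ce[i]],82).round(),ray(cam,[ce[i]],70).round())
```

```text
scene [229 124  19  27  87] [[440.0, -407.0], [309.0, -407.0], [315.0, -396.0], [445.0, -397.0]] [ 377. -402.   38.]
scene [273 158  14  23  81] [[443.0, -262.0], [428.0, -243.0], [510.0, -194.0], [523.0, -213.0]] [ 476. -228.   38.]
scene [197 165  43  27 418] [[591.0, -442.0], [491.0, -359.0], [526.0, -329.0], [623.0, -411.0]] [ 558. -385.   38.]
 brass [119 144  28  19 386] [132.27979275 153.11139896] [[ 564. -659.   74.]]
 brass [ 594  298   44   45 1028] [615.90272374 319.56225681] [[750. 637.  74.]]
side [261 256  36  25 204] [[423.0, -245.0], [510.0, -192.0], [521.0, -220.0], [435.0, -272.0]] [ 472. -232.   38.]
side [289 305  45  29 195] [[487.0, -364.0], [495.0, -351.0], [593.0, -438.0], [585.0, -449.0]] [ 540. -401.   38.]
side [216 325  55  16 558] [[307.0, -400.0], [438.0, -400.0], [439.0, -433.0], [310.0, -434.0]] [ 374. -417.   38.]
 red [282 150   2   3   4] [282.5 151. ] [[510. 192.  82.]] [[510. 206.  70.]]
```

Run:
```python
from h import *
s=r.sense();cam=campose('wrist',s)
print(ray(cam,[[203,21]],74),ray(cam,[[215,180]],20), ray(cam,[[430,180]],60))
t=dict(s);t['eef_pos']=np.array([520,60,240.]);cam=campose('wrist',t)
P=ray(campose('wrist',s),[[203,21]],74);print(proj(cam,P))
```

```text
[[512.23510816 155.22097296  74.        ]] [[486.81078374 -11.56789352  20.        ]] [[ 7.45682057e+02 -6.81967751e-01  6.00000000e+01]]
[[316.22335165  90.20469238]]
```

>>> {"method": "jog_arm", "body": {
  "series": [
    [0,0,0,-0.8,2.4,-2.8,1],
    [0,0,0,-0.8,2.4,-2.8,1],
    [0,0,0,-0.8,2.4,-2.8,1],
    [0,0,0,-0.8,2.4,-2.8,1],
    [0,0,0,0,0,0,1],
    [0,0,0,0,0,0,1]
  ],
  "force": 60
}}

```text
clock: 0.75
eef_pos: [512.9, 96.4, 238.3]
tcp_rot: [-0.08, 1.57, -0.079]
contact_force: [0.7, 0.6, 0.5]
opening: 1.0
```

Run:
```python
from h import *
s=r.sense();print(s['clock'],s['eef_pos'],s['tcp_rot'],abs(s['qvel']).max())
im,d=r.grab_frame('wrist');save('w1',im);np.save('w1.npy',im);np.save('w1d.npy',d);np.save('w1s.npy',s,allow_pickle=True)
```

```text
0.75 [512.92013146  96.39459241 238.30853973] [-0.08006057  1.56984728 -0.07856251] 0.026215511745579175
```

View pics/w1.png

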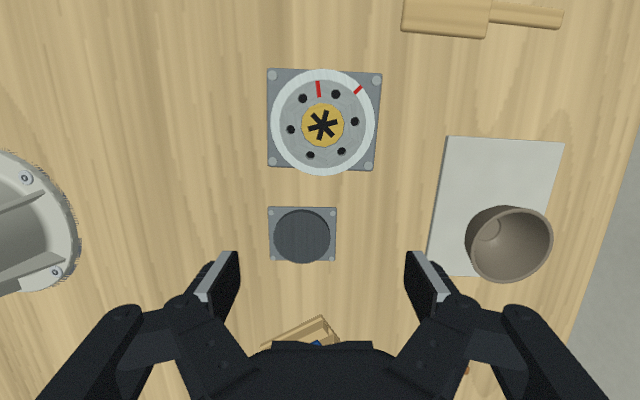

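```bash
cat > ring.py <<'E'
from h import *
def ringfit(im,cam,c0):
    uv0=proj(cam,[[c0[0],c0[1],82]])[0]
    g=cv2.cvtColor(im,cv2.COLOR_RGB2GRAY)
    m=(g<80).astype(np.uint8)
    k,l,st,ce=cv2.connectedComponentsWithStats(m)
    H=[]
    for i in range(1,k):
        P=ray(cam,[ce[i]],82)[0]
        rr=np.hypot(*(P[:2]-c0[:2]))
        if 15<st[i,4]<400 and 26<rr<46: H.append(P[:2]);print('hole',ce[i].round(1),st[i,4],P.round(1))
    H=np.array(H)
    from scipy.optimize import least_squares
    a=np.c_[2*H,np.ones(len(H))];x=np.linalg.lstsq(a,(H**2).sum(1),rcond=None)[0]
    print('circle',x[:2],np.sqrt(x[2]+x[0]**2+x[1]**2))
    f=lambda q:(np.array(q[:2])+36*np.exp(0)*np.c_[np.cos(q[2]+np.round((np.arctan2(H[:,1]-q[1],H[:,0]-q[0])-q[2])/(np.pi/3))*np.pi/3),np.sin(q[2]+np.round((np.arctan2(H[:,1]-q[1],H[:,0]-q[0])-q[2])/(np.pi/3))*np.pi/3)]-H).ravel()
    best=min((least_squares(f,[x[0],x[1],t]) for t in np.radians([0,20,40])),key=lambda o:o.cost)
    print('fit c',best.x[:2].round(2),'hole ang',np.degrees(best.x[2])%60,'res',abs(best.fun).max().round(2))
    i=im.astype(int)
    m=((i[...,0]>i[...,1]*2)&(i[...,0]>90)).astype(np.uint8)
    k,l,st,ce=cv2.connectedComponentsWithStats(m)
    for j in range(1,k):
        if st[j,4]>5:
            for z in (82,70):
                P=ray(cam,[ce[j]],z)[0];dd=P[:2]-best.x[:2]
                if np.hypot(*dd)<80: print('red',ce[j].round(1),st[j,4],z,'r',np.hypot(*dd).round(1),'ang',np.degrees(np.arctan2(dd[1],dd[0])).round(1))
    return best.x
E
python3 - <<'E'
from ring import *
s=np.load('w1s.npy',allow_pickle=True).item();cam=campose('wrist',s)
im=np.load('w1.npy');ringfit(im,cam,ray(cam,[[322,125]],82)[0])
d=np.load('w1d.npy')
for u,v in [(322,100),(300,130),(322,165),(336,94)]: print(d[v,u])
E
```

```text
hole [335.2  93.8] 62 [525.8 187.6  82. ]
hole [302.4  98. ] 60 [490.6 183.2  82. ]
hole [354.3 121. ] 55 [547.2 159.4  82. ]
hole [290.3 129. ] 53 [476.8 150.5  82. ]
hole [341.  150.7] 45 [533.4 126.8  82. ]
hole [309.9 154.5] 42 [498.2 122.3  82. ]
circle [512.00555657 154.9487383 ] 35.45928434507541
fit c [512.   154.97] hole ang 7.155394119581899 res 0.54
red [317.8  88.8] 58 82 r 37.9 ang 97.2
red [317.8  88.8] 58 70 r 38.6 ang 97.3
red [357.6  89.4] 35 82 r 52.9 ang 44.8
red [357.6  89.4] 35 70 r 54.3 ang 44.2
306.84125
317.20218
327.31396
316.18475
```

>>> {"method": "jog_arm", "body": {
  "series": [
    [0,0,0,0,-4.45,-1.12,1],
    [0,0,0,0,-4.45,-1.12,1],
    [0,0,0,0,-4.45,-1.12,1],
    [0,0,0,0,-4.45,-1.12,1],
    [0,0,0,0,-4.45,-1.12,1],
    [0,0,0,0,-4.45,-1.12,1],
    [0,0,0,0,-4.45,-1.12,1],
    [0,0,0,0,-4.45,-1.12,1],
    [8.4,0,0,0,0,0,1],
    [8.4,0,0,0,0,0,1],
    [8.4,0,0,0,0,0,1],
    [8.4,0,0,0,0,0,1],
    [8.4,0,0,0,0,0,1],
    [8.4,0,0,0,0,0,1],
    [8.4,0,0,0,0,0,1],
    [0,0,0,0,0,0,1],
    [0,0,0,0,0,0,1]
  ]
}}

```text
clock: 2.5
eef_pos: [423.3, -260.7, 237.6]
tcp_rot: [-2.415, 1.57, 2.846]
contact_force: [1.0, 0.4, 0.5]
opening: 1.002
```

Run:
```python
from h import *
s=r.sense();print(s['clock'],s['eef_pos'],s['tcp_rot'],abs(s['qvel']).max(),s['qpos'])
im,d=r.grab_frame('wrist');save('w2',im);np.save('w2.npy',im);np.save('w2d.npy',d);np.save('w2s.npy',s,allow_pickle=True)
```

```text
2.5 [ 423.34137681 -260.7123389   237.59856596] [-2.414956    1.57019964  2.84551558] 0.005298019382758529 [-5.54892254e-01  1.20633540e-01  1.86409445e+00 -1.66757816e-04
  1.15744149e+00  4.67888503e-01]
```

View pics/w2.png

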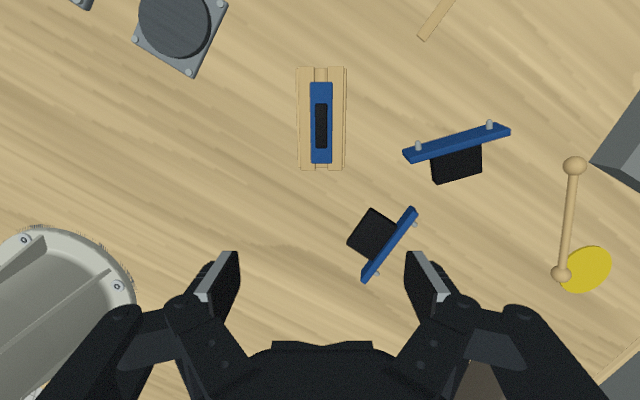

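Run:
```python
from h import *
s=np.load('w2s.npy',allow_pickle=True).item();cam=campose('wrist',s);im=np.load('w2.npy');d=np.load('w2d.npy')
i=im.astype(int)
def rep(m,z,name):
    k,l,st,ce=cv2.connectedComponentsWithStats(m.astype(np.uint8))
    j=max(range(1,k),key=lambda j:st[j,4])
    c,_=cv2.findContours((l==j).astype(np.uint8),0,cv2.CHAIN_APPROX_NONE)
    P=ray(cam,c[0].reshape(-1,2),z)[:,:2].astype(np.float32)
    (cx,cy),wh,a=cv2.minAreaRect(P);b=cv2.boxPoints(((cx,cy),wh,a))
    e=[b[1]-b[0],b[2]-b[1]];L=max(e,key=lambda v:np.hypot(*v))
    print(name,st[j],(round(cx,1),round(cy,1)),np.round(wh,1),'ang',np.degrees(np.arctan2(L[1],L[0])).round(2))
roi=np.zeros(im.shape[:2],bool);roi[55:185,285:360]=1
blue=(i[...,2]>i[...,0]*1.5)&(i[...,2]>50)&roi
blk=(i.sum(2)<100)&roi
rep(blue,38,'bar');rep(blk,74,'grip')
for u,v in [(321,125),(321,90),(303,120),(340,120)]:
    z=d[v,u];K,_,Rm,p=cam
    n=cv2.undistortPoints(np.array([[[u,v]]],float),K,cam[1]).ravel();print((p+Rm@np.r_[n,1]*z).round(1))
# where tool axis is
Rt=R.from_euler('xyz',s['tcp_rot']).as_matrix();print(Rt.round(3))
# rest outline
w=(i[...,0]>i[...,2]*1.2)&roi
import sys
print(i[120,288:355].tolist())
```

```text
bar [ 310   82   22   81 1238] (469.5, -229.3) [97.3 25.9] ang 32.03
grip [316 104  11  44 204] (469.4, -230.0) [47.3 11.5] ang 31.54
[ 470.2 -229.5   73.1]
[ 503.4 -209.    36.7]
[ 461.1 -208.1   30. ]
[ 485.6 -248.1   31.1]
[[-0.001  0.854  0.521]
 [ 0.     0.521 -0.854]
 [-1.    -0.    -0.   ]]
[[196, 178, 137], [198, 180, 138], [196, 179, 135], [197, 179, 138], [197, 179, 138], [195, 177, 135], [196, 178, 136], [196, 179, 137], [183, 165, 125], [193, 172, 127], [200, 179, 131], [183, 163, 119], [189, 168, 122], [192, 171, 125], [194, 171, 127], [194, 172, 126], [193, 171, 124], [191, 169, 123], [192, 171, 127], [192, 171, 124], [195, 172, 125], [204, 179, 128], [107, 108, 131], [39, 81, 137], [40, 83, 133], [44, 84, 135], [43, 84, 140], [32, 42, 62], [34, 30, 30], [37, 38, 37], [34, 32, 39], [32, 38, 37], [31, 31, 36], [32, 34, 34], [31, 34, 33], [33, 37, 37], [29, 29, 29], [40, 39, 41], [20, 25, 16], [35, 67, 108], [45, 84, 135], [40, 84, 135], [40, 81, 134], [25, 63, 114], [116, 109, 98], [195, 171, 123], [193, 171, 125], [192, 171, 125], [191, 169, 122], [193, 172, 124], [193, 172, 125], [192, 171, 123], [192, 170, 122], [197, 175, 128], [169, 149, 106], [168, 148, 106], [200, 178, 131], [152, 132, 92], [198, 180, 139], [197, 179, 137], [196, 178, 135], [198, 181, 137], [197, 178, 135], [200, 182, 140], [197, 178, 137], [197, 179, 136], [200, 182, 140]]
```

>>> {"method": "jog_arm", "body": {
  "series": [
    [0,0,0,2.5,2.8,-0.12,0.6],
    [0,0,0,2.5,2.77,-0.12,0.6],
    [0,0,0,4,0,0,0.6],
    [0,0,0,4,0,0,0.6],
    [0,0,0,3,0,0,0.6],
    [0,0,0,2,0,0,0.6],
    [0,0,0,1,0,0,0.6],
    [0,0,0,0.6,0,0,0.6],
    [0,0,0,0,0,0,0.6],
    [0,0,0,0,0,0,0.6]
  ]
}}

```text
clock: 3.55
eef_pos: [470.5, -229.5, 42.8]
tcp_rot: [0.563, 1.569, -0.463]
contact_force: [-0.1, 0.3, -0.5]
opening: 0.6
```

Run:
```python
from h import *
s=r.sense();print(s['clock'],s['eef_pos'],s['tcp_rot'],s['contact_force'])
im,d=r.grab_frame('wrist');save('w3',im);np.save('w3.npy',im);np.save('w3s.npy',s,allow_pickle=True)
```

```text
3.55 [ 470.47412278 -229.49426122   42.8383453 ] [ 0.56294024  1.56938458 -0.4628772 ] [-0.05432266  0.27737635 -0.51883377]
```

View pics/w3.png

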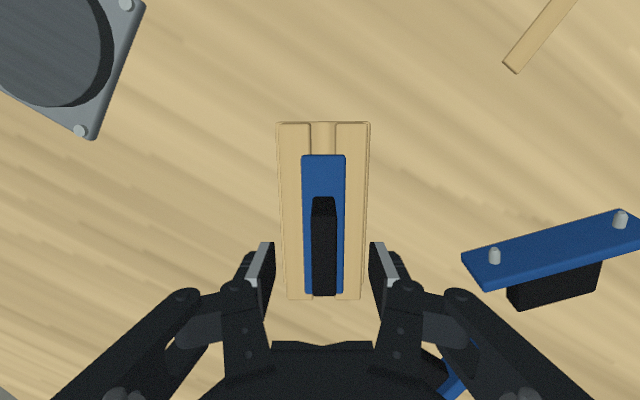

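Run:
```python
from h import *
s=np.load('w3s.npy',allow_pickle=True).item();cam=campose('wrist',s)
Rt=R.from_euler('xyz',s['tcp_rot']).as_matrix()
for uv,z in [((302,156),38),((345,156),38),((305,293),38),((343,293),38),((313,214),74),((335,214),74),((312,296),74),((336,296),74),((311,123),30),((335,123),30),((277,123),30),((370,123),30),((286,298),30),((360,298),30)]:
    print(uv,z,(Rt.T@(ray(cam,[uv],z)[0]-s['eef_pos'])).round(1))
```

```text
(302, 156) 38 [  4.9  48.4 -13.1]
(345, 156) 38 [ 4.9 48.4 12.9]
(305, 293) 38 [  4.8 -49.5 -12.9]
(343, 293) 38 [  4.8 -49.5  14.2]
(313, 214) 74 [-31.1  24.8  -5.6]
(335, 214) 74 [-31.1  24.9   5.7]
(312, 296) 74 [-31.2 -24.9  -6.5]
(336, 296) 74 [-31.2 -24.9   7.1]
(311, 123) 30 [12.9 67.3 -7.8]
(335, 123) 30 [12.9 67.4  6.9]
(277, 123) 30 [ 12.9  67.3 -28.6]
(370, 123) 30 [12.9 67.5 28.3]
(286, 298) 30 [ 12.8 -59.9 -27.8]
(360, 298) 30 [ 12.8 -59.8  27.8]
```

>>> {"method": "jog_arm", "body": {
  "series": [
    [0,0,0,0,0,0,0],
    [0,0,0,0,0,0,0],
    [0,0,0,0,0,0,0],
    [0,0,0,0,0,0,0],
    [0,0,0,0,0,0,0],
    [0,0,0,0,0,0,0]
  ],
  "force": 100
}}

```text
clock: 4.2
eef_pos: [470.4, -229.6, 42.7]
tcp_rot: [0.379, 1.569, -0.647]
contact_force: [-0.6, -0.3, 6.8]
opening: 0.122
```

>>> {"method": "jog_arm", "body": {
  "series": [
    [0,0,0,0,0,0,0],
    [0,0,0,-0.5,0,0,0],
    [0,0,0,-1.5,0,0,0],
    [0,0,0,-4,0,0,0],
    [0,0,0,-5,0,0,0],
    [0,0,0,-5,0,0,0],
    [0,0,0,-3,0,0,0],
    [0,0,0,0,0,0,0],
    [0,0,0,0,0,0,0]
  ]
}}

```text
clock: 5.1
eef_pos: [469.6, -229.0, 232.2]
tcp_rot: [0.643, 1.57, -0.383]
contact_force: [-0.7, -0.5, -2.4]
opening: 0.119
```

Run:
```python
from h import *
s=r.sense();print(s['clock'],s['eef_pos'],s['tcp_rot'],s['contact_force'],s['opening'])
im,d=r.grab_frame('wrist');save('w4',im);np.save('w4.npy',im);np.save('w4d.npy',d);np.save('w4s.npy',s,allow_pickle=True)
```

```text
5.1 [ 469.60641752 -228.95173626  232.15226141] [ 0.64325778  1.57011682 -0.38297146] [-0.69712691 -0.54151395 -2.36366927] 0.1194791958296897
```

View pics/w4.png

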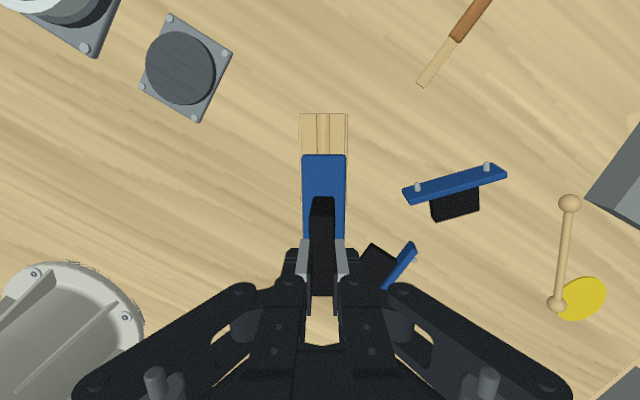

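>>> {"method": "jog_arm", "body": {
  "series": [
    [0,0,0,0,1.5,-1.95,0],
    [0,0,0,0,2.64,-3.42,0],
    [0,0,0,0,2.64,-3.42,0],
    [0,0,0,0,2.64,-3.42,0],
    [0,0,0,0,2.64,-3.42,0],
    [0,0,0,0,2.64,-3.42,0],
    [0,0,0,0,2.64,-3.42,0],
    [0,0,0,0,2.64,-3.42,0],
    [0,0,0,0,2.64,-3.42,0],
    [0,0,0,0,1.01,-1.27,0],
    [-7.2,0,0,0,0,0,0],
    [-7.2,0,0,0,0,0,0],
    [-7.2,0,0,0,0,0,0],
    [-7.2,0,0,0,0,0,0],
    [-7.2,0,0,0,0,0,0],
    [0,0,0,4,0,0,0],
    [0,0,0,3,0,0,0],
    [0,0,0,2,0,0,0],
    [0,0,0,0,0,0,0],
    [0,0,0,0,0,0,0]
  ]
}}

```text
clock: 7.15
eef_pos: [512.9, 154.3, 141.2]
tcp_rot: [-2.405, 1.568, -2.803]
contact_force: [1.1, -0.6, -1.4]
opening: 0.122
```

Run:
```python
from h import *
s=r.sense();print(s['clock'],s['eef_pos'],s['tcp_rot'],90-np.degrees(s['tcp_rot'][0]-s['tcp_rot'][2]),s['contact_force'],s['opening'])
im,d=r.grab_frame('wrist');save('w5',im);np.save('w5.npy',im);np.save('w5d.npy',d);np.save('w5s.npy',s,allow_pickle=True)
im,d=r.grab_frame('side');save('s5',cv2.resize(im[110:230,220:380],None,fx=4,fy=4))
```

```text
7.15 [512.85282397 154.34543146 141.22347546] [-2.40509407  1.56829318 -2.80322653] 67.18869003910734 [ 1.12149362 -0.57700121 -1.40936702] 0.12157656848567208
```

View pics/w5.png

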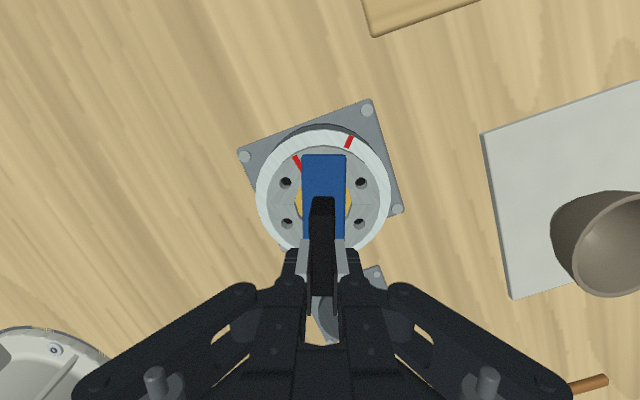

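View pics/s5.png

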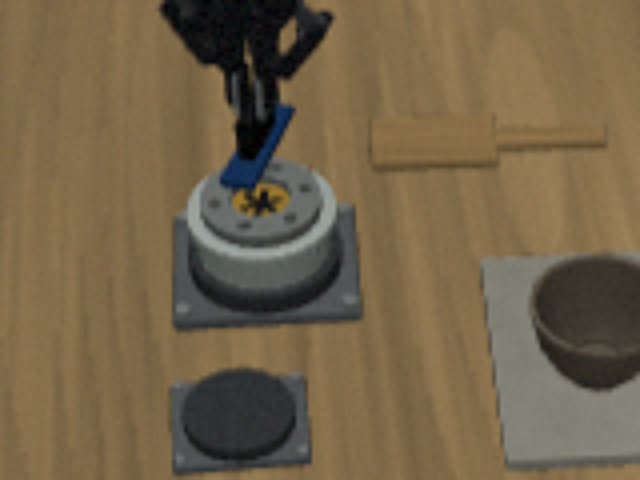

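Run:
```python
from h import *
s=np.load('w5s.npy',allow_pickle=True).item();cam=campose('wrist',s);im=np.load('w5.npy')
Rt=R.from_euler('xyz',s['tcp_rot']).as_matrix()
T=lambda uv,z:(Rt.T@(ray(cam,[uv],z)[0]-s['eef_pos']))
g=cv2.cvtColor(im,cv2.COLOR_RGB2GRAY)
H=[]
for (u,v) in [(286,183),(361,183),(287,222),(359,222)]:
    w=g[v-9:v+10,u-9:u+10]; m=(w<115).astype(np.uint8)
    k,l,st,ce=cv2.connectedComponentsWithStats(m)
    j=l[9,9] if l[9,9] else max(range(1,k),key=lambda j:st[j,4])
    c=ce[j]+[u-9,v-9];x,y,ww,hh=st[j,:4]
    bc=np.array([u-9+x+(ww-1)/2,v-9+y+(hh-1)/2])
    print(c,bc,st[j],T(c,82).round(2),T(bc,82).round(2));H.append(T(bc,82))
H=np.array(H);print('mean',H.mean(0), 'ang',np.degrees(np.arctan2(*(H[0]-H[2])[[2,1]])),np.degrees(np.arctan2(*(H[1]-H[3])[[2,1]])))
i=im.astype(int);b=(i[...,2]>i[...,0]*1.5)&(i[...,2]>50)
zt=s['eef_pos'][2]-4.8
for v in range(158,236,8):
    q=np.where(b[v,290:360])[0]+290
    print(v,q.min(),q.max(),T((q.min()-.5,v),zt)[1:].round(2),T((q.max()+.5,v),zt)[1:].round(2))
ys=np.where(b[:,323])[0];print('end',ys.min(),T((323,ys.min()-.5),zt))
save('w5c',cv2.resize(im[110:270,240:420],None,fx=4,fy=4,interpolation=cv2.INTER_CUBIC)[:600])
```

```text
[284.64948454 182.02061856] [285.  182.5] [ 2  3 13 12 97] [ 59.25  18.66 -31.9 ] [ 59.25  18.25 -31.63]
[360.36781609 181.62068966] [360.5 182. ] [ 3  3 12 11 87] [59.14 19.16 30.05] [59.14 18.84 30.17]
[285.84210526 222.03947368] [286.5 222.5] [ 3  5 12 10 76] [ 59.31 -16.78 -32.23] [ 59.31 -17.21 -31.68]
[358.26229508 222.1147541 ] [359.  223.5] [ 4  6 11 10 61] [ 59.2  -16.67  29.82] [ 59.2  -17.96  30.51]
mean [59.22407126  0.48275211 -0.65894445] ang 0.07760296209644561 -0.5297215741327403
158 301 345 [ 48.17 -14.48] [48.24 12.77]
166 302 345 [ 43.25 -13.97] [43.32 12.91]
174 302 345 [ 38.24 -14.06] [38.31 13.04]
182 302 345 [ 33.15 -14.16] [33.22 13.18]
190 302 344 [ 27.96 -14.26] [28.03 12.7 ]
198 302 344 [ 22.68 -14.37] [22.76 12.84]
206 303 344 [ 17.31 -13.83] [17.38 12.99]
214 303 344 [ 11.83 -13.94] [11.91 13.13]
222 303 344 [  6.25 -14.04] [ 6.33 13.28]
230 303 344 [  0.56 -14.15] [ 0.64 13.44]
end 154 [ 4.71596816 50.93720524 -0.86125311]
```

View pics/w5c.png

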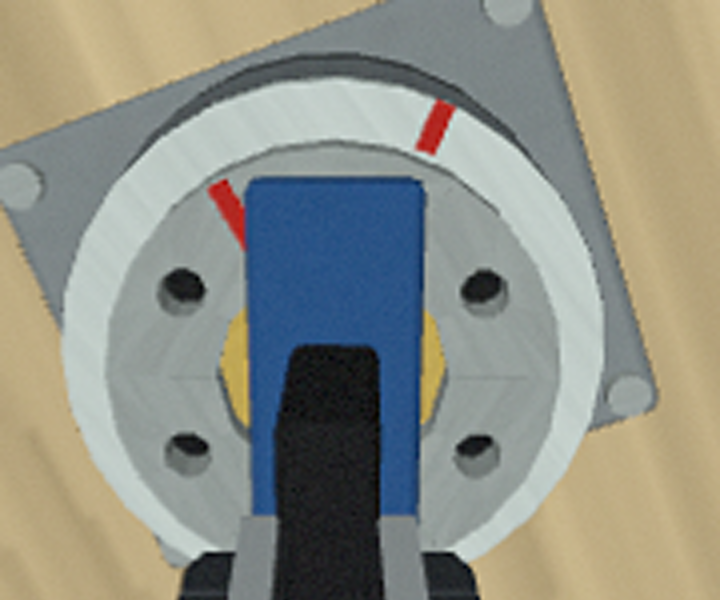

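>>> {"method": "jog_arm", "body": {
  "series": [
    [0,0,0,1.5,0,0,0],
    [0,0,0,1.3,0,0,0],
    [0,0,0,0.6,0,0,0],
    [0,0,0,0.3,0,0,0],
    [0,0,0,0.2,0,0,0],
    [0,0,0,0.2,0,0,0],
    [0,0,0,0,0,0,0],
    [0,0,0,0,0,0,0]
  ]
}}

```text
clock: 8.05
eef_pos: [513.7, 154.9, 101.2]
tcp_rot: [0.682, 1.57, 0.284]
contact_force: [0.1, -0.0, -2.5]
opening: 0.119
```

>>> {"method": "jog_arm", "body": {
  "series": [
    [0,0,0,0.2,0,0,0],
    [0,0,0,0.15,0,0,0],
    [0,0,0,0.1,0,0,0],
    [0,0,0,0,0,0,0],
    [0,0,0,0,0,0,0]
  ]
}}

```text
clock: 8.55
eef_pos: [513.5, 154.9, 96.4]
tcp_rot: [-2.622, 1.571, -3.02]
contact_force: [-0.4, 0.3, -3.4]
opening: 0.116
```

Run:
```python
from h import *
s=r.sense();print(s['clock'],s['eef_pos'],90-np.degrees(s['tcp_rot'][0]-s['tcp_rot'][2]),s['contact_force'],s['wrist_torque'],s['opening'])
im,d=r.grab_frame('wrist')
save('w6',cv2.resize(im[110:270,230:430],None,fx=3.7,fy=3.7,interpolation=cv2.INTER_CUBIC)[:600])
im,d=r.grab_frame('side');save('s6',cv2.resize(im[110:230,220:380],None,fx=4,fy=4,interpolation=cv2.INTER_CUBIC))
```

```text
8.55 [513.49265034 154.89999321  96.43542369] 67.20178823509046 [-0.41794613  0.27278559 -3.39809663] [-0.00029976  0.00217471 -0.00399953] 0.11637859691301343
```

View pics/w6.png

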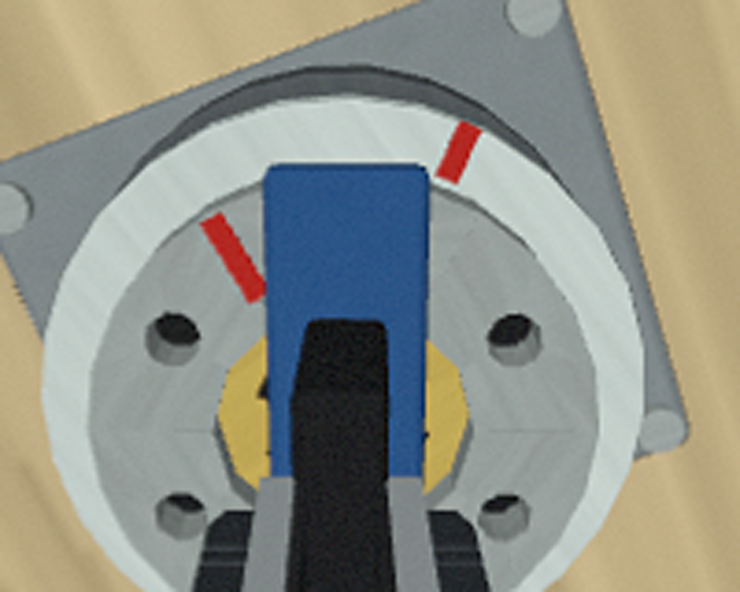

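View pics/s6.png

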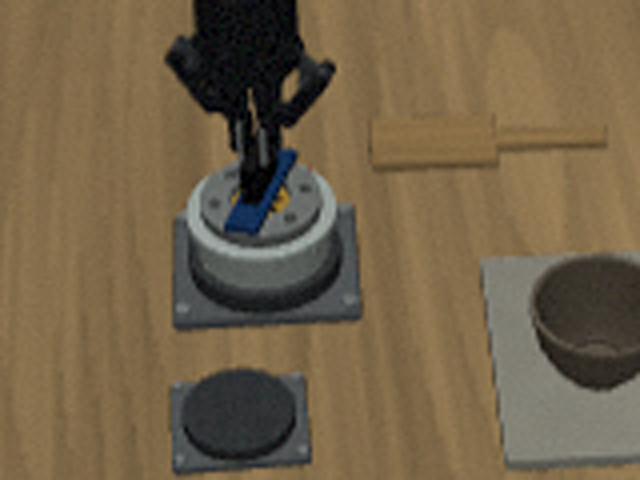

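>>> {"method": "jog_arm", "body": {
  "series": [
    [0,0,0,0.1,0,0,0],
    [0,0,0,0.1,0,0,0],
    [0,0,0,0,0,0,0],
    [0,0,0,0,0,0,0]
  ]
}}

```text
clock: 9.05
eef_pos: [513.8, 154.9, 94.8]
tcp_rot: [0.469, 1.57, 0.072]
contact_force: [-0.1, -1.2, 3.4]
opening: 0.121
```

>>> {"method": "jog_arm", "body": {
  "series": [
    [2,0,0,0.03,0,0,0],
    [3,0,0,0,0,0,0],
    [4,0,0,0,0,0,0],
    [4,0,0,0,0,0,0],
    [4,0,0,0,0,0,0],
    [4,0,0,0,0,0,0],
    [4,0,0,0,0,0,0],
    [4,0,0,0,0,0,0],
    [4,0,0,0,0,0,0],
    [3,0,0,0,0,0,0],
    [0,0,0,0,0,0,0],
    [0,0,0,0,0,0,0]
  ]
}}

```text
clock: 10.25
eef_pos: [514.1, 155.1, 94.7]
tcp_rot: [1.333, 1.569, 0.309]
contact_force: [0.6, -0.7, 6.6]
opening: 0.117
```

Run:
```python
from h import *
s=r.sense();print(s['clock'],s['eef_pos'],90-np.degrees(s['tcp_rot'][0]-s['tcp_rot'][2]),s['contact_force'],s['wrist_torque'],s['opening'])
im,d=r.grab_frame('wrist');np.save('w7.npy',im);np.save('w7s.npy',s,allow_pickle=True)
save('w7',cv2.resize(im[110:270,230:430],None,fx=3.7,fy=3.7,interpolation=cv2.INTER_CUBIC)[:600])
```

```text
10.25 [514.14651095 155.11697052  94.69165154] 31.30352800303811 [ 0.57218523 -0.73114354  6.57654667] [0.01705194 0.04157979 0.18695102] 0.11699414879766007
```

View pics/w7.png

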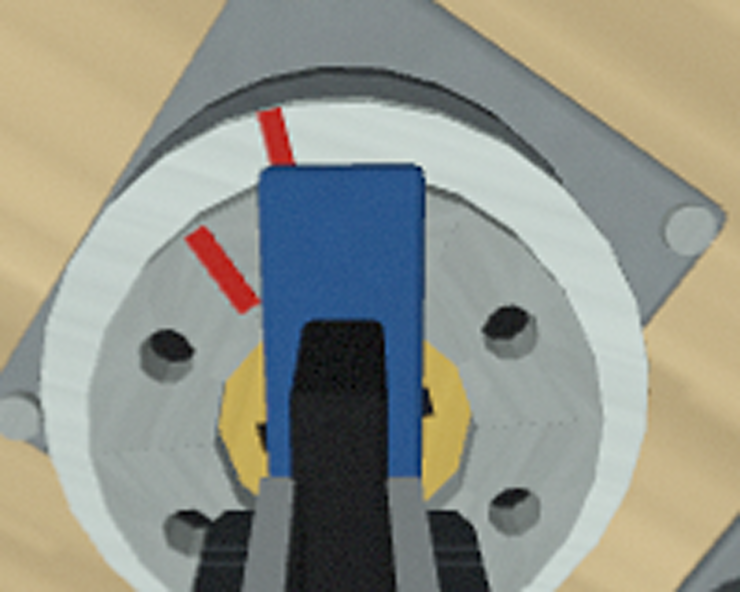

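>>> {"method": "jog_arm", "body": {
  "series": [
    [3,0,0,0,0,0,0],
    [4,0,0,0,0,0,0],
    [4,0,0,0,0,0,0],
    [4,0,0,0,0,0,0],
    [3,0,0,0,0,0,0],
    [1,0,0,0,0,0,0],
    [0,0,0,0,0,0,0],
    [0,0,0,0,0,0,0]
  ]
}}

```text
clock: 11.1
eef_pos: [514.4, 155.0, 94.7]
tcp_rot: [1.526, 1.569, 0.171]
contact_force: [1.1, -1.5, 5.5]
opening: 0.117
```

```bash
cat > look.py <<'E'
from h import *
import sys
n=sys.argv[1]
s=r.sense();print(s['clock'],s['eef_pos'],90-np.degrees(s['tcp_rot'][0]-s['tcp_rot'][2]),s['contact_force'],s['wrist_torque'],s['opening'])
im,d=r.grab_frame('wrist');np.save(n+'.npy',im);np.save(n+'s.npy',s,allow_pickle=True)
save(n,cv2.resize(im[110:270,230:430],None,fx=3.7,fy=3.7,interpolation=cv2.INTER_CUBIC)[:600])
E
python3 look.py w8
```

```text
11.1 [514.44073706 155.03409631  94.70539882] 12.336137195825572 [ 1.0575357  -1.48362863  5.53417298] [ 0.0079593  -0.21464939  0.20321406] 0.11701957816543633
```

View pics/w8.png

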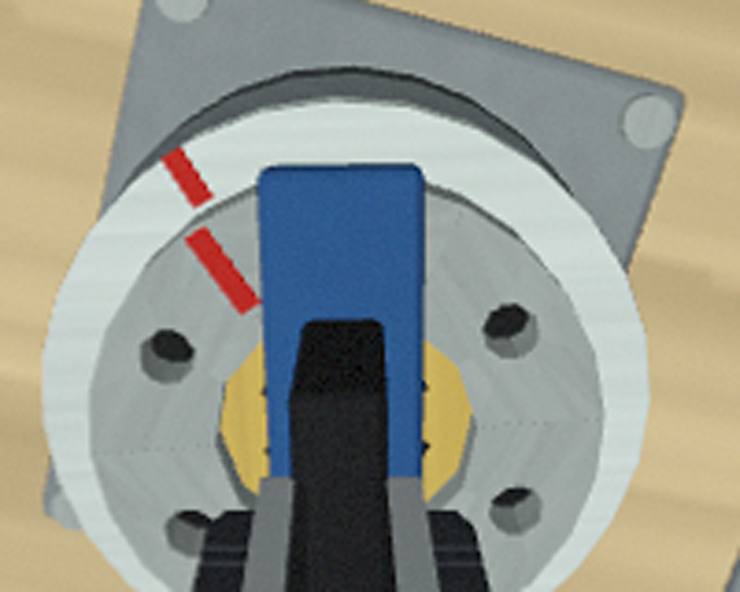

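A couple of degrees are left. I'll go on in small steps until the torque rises.

>>> {"method": "jog_arm", "body": {
  "series": [
    [1.5,0,0,0,0,0,0],
    [1,0,0,0,0,0,0],
    [0,0,0,0,0,0,0],
    [0,0,0,0,0,0,0]
  ]
}}

```text
clock: 11.55
eef_pos: [514.5, 155.0, 94.7]
tcp_rot: [1.531, 1.569, 0.132]
contact_force: [1.4, -1.3, 5.0]
opening: 0.118
```

```bash
python3 look.py w9
```

```text
11.55 [514.45714357 155.01261337  94.70766837] 9.84450910172626 [ 1.4332252  -1.34174774  4.95254544] [-0.12352797 -0.18128013  0.30707545] 0.11751266570021399
```

View pics/w9.png

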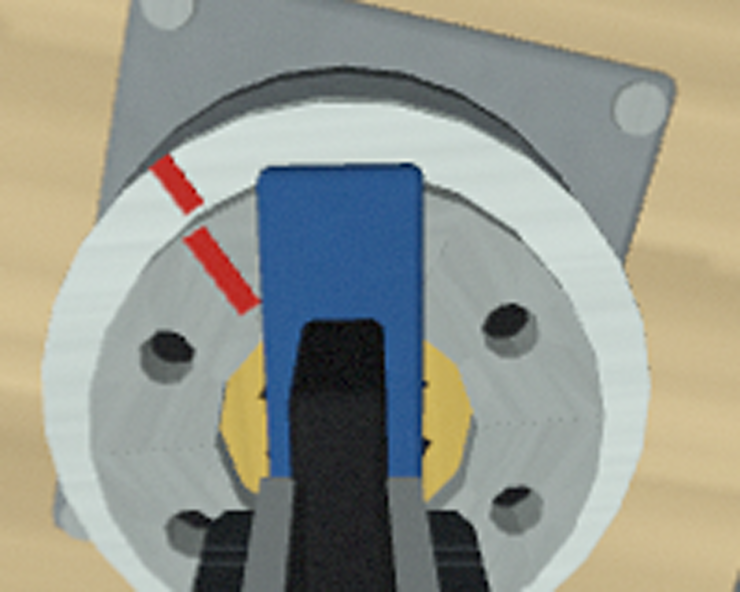

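>>> {"method": "jog_arm", "body": {
  "series": [
    [1,0,0,0,0,0,0],
    [0.5,0,0,0,0,0,0],
    [0,0,0,0,0,0,0],
    [0,0,0,0,0,0,0]
  ]
}}

```text
clock: 12.0
eef_pos: [514.4, 155.0, 94.7]
tcp_rot: [1.479, 1.569, 0.055]
contact_force: [1.0, -0.4, 5.6]
opening: 0.117
```

```bash
python3 look.py w10
```

```text
12.0 [514.43401258 155.02969048  94.70487062] 8.391377988951234 [ 1.01767007 -0.4058422   5.63828136] [-0.1084998  -0.21224216  0.72877629] 0.11650497651319441
```

View pics/w10.png

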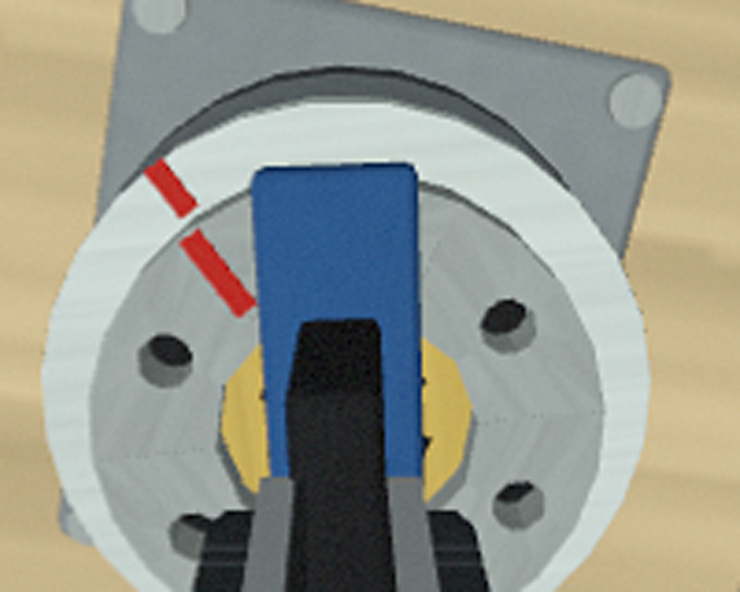

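>>> {"method": "jog_arm", "body": {
  "series": [
    [1,0,0,0,0,0,0],
    [0.5,0,0,0,0,0,0],
    [0,0,0,0,0,0,0],
    [0,0,0,0,0,0,0]
  ]
}}

```text
clock: 12.45
eef_pos: [514.4, 155.0, 94.7]
tcp_rot: [1.389, 1.569, -0.061]
contact_force: [0.9, -0.0, 5.8]
opening: 0.117
```

```bash
python3 look.py w11
python3 - <<'E'
from h import *
for n in ['w8','w9','w10','w11']:
    im=np.load(n+'.npy').astype(int);s=np.load(n+'s.npy',allow_pickle=True).item();cam=campose('wrist',s)
    m=((im[...,0]>im[...,1]*2)&(im[...,0]>90)).astype(np.uint8)
    k,l,st,ce=cv2.connectedComponentsWithStats(m)
    for j in range(1,k):
        if st[j,4]>12:
            p=np.argwhere(l==j)[:,::-1]
            z=82 if ce[j][1]>168 else 70
            P=ray(cam,p,z)[:,:2];c=P.mean(0);v=np.linalg.svd(P-c)[2][0];v*=np.sign(v@(c-[512,155]))
            dd=c-[512.5,155];print(n,ce[j].round(1),z,'r',np.hypot(*dd).round(1),'ang',np.degrees(np.arctan2(dd[1],dd[0])).round(1),'line',np.degrees(np.arctan2(v[1],v[0])).round(1))
E
```

```text
12.45 [514.41629052 155.00693521  94.70007603] 6.939844480266274 [ 0.8517215  -0.03167607  5.84091733] [-0.02964485 -0.17132517  1.16048067] 0.11729604098716798
w8 [280.  157.5] 70 r 53.6 ang 44.4 line 43.6
w8 [289.7 182.7] 82 r 37.5 ang 46.5 line 47.3
w9 [277.3 159.3] 70 r 53.6 ang 44.4 line 45.0
w9 [289.4 182.6] 82 r 37.7 ang 44.3 line 44.7
w10 [275.8 160.4] 70 r 53.7 ang 44.4 line 44.5
w10 [288.4 183.5] 82 r 37.6 ang 44.2 line 44.2
w11 [274.3 161.6] 70 r 53.6 ang 44.3 line 43.0
w11 [287.3 184.3] 82 r 37.6 ang 44.2 line 44.8
```

>>> {"method": "jog_arm", "body": {
  "series": [
    [-2.5,0,0,0,0,0,0],
    [-2.5,0,0,0,0,0,0],
    [0,0,0,0,0,0,0],
    [0,0,0,0,0,0,0]
  ]
}}

```text
clock: 12.9
eef_pos: [514.4, 155.2, 94.7]
tcp_rot: [1.723, 1.569, 0.358]
contact_force: [1.7, -0.2, 5.4]
opening: 0.118
```

```bash
python3 look.py w12
```

```text
12.9 [514.35987758 155.17010371  94.74351632] 11.812289586828982 [ 1.70187911 -0.17991489  5.41184206] [-0.0260207  -0.14845949  0.01052051] 0.11831329273542403
```

View pics/w12.png

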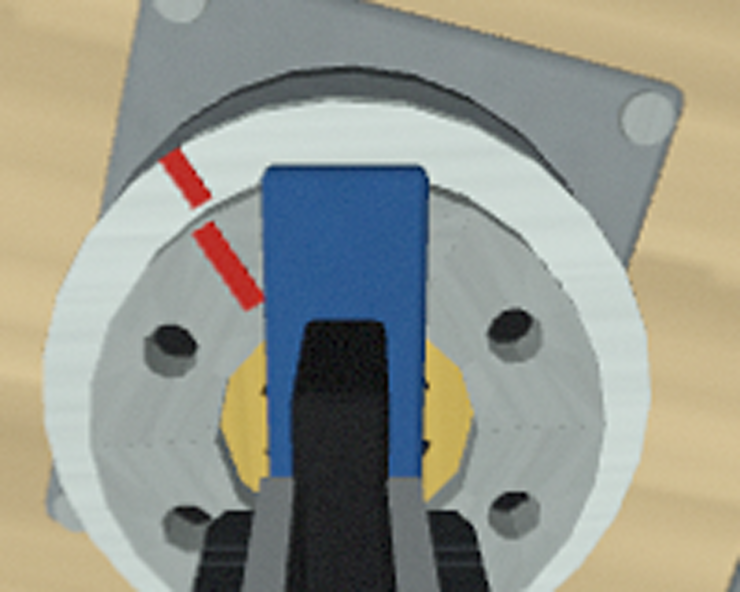

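>>> {"method": "jog_arm", "body": {
  "series": [
    [0,0,0,-0.2,0,0,0],
    [0,0,0,-0.3,0,0,0],
    [0,0,0,-0.5,0,0,0],
    [0,0,0,-1,0,0,0],
    [0,0,0,-3,0,0,0],
    [0,0,0,-4,0,0,0],
    [0,0,0,-3,0,0,0],
    [0,0,0,0,0,0,0],
    [0,0,0,0,0,0,0]
  ]
}}

```text
clock: 13.85
eef_pos: [513.6, 154.9, 214.9]
tcp_rot: [1.671, 1.569, 0.304]
contact_force: [0.8, -0.2, -2.8]
opening: 0.119
```

Run:
```python
from h import *
s=r.sense();print(s['clock'],s['eef_pos'],90-np.degrees(s['tcp_rot'][0]-s['tcp_rot'][2]),s['contact_force'],s['wrist_torque'],s['opening'])
im,d=r.grab_frame('wrist');save('w13',im);np.save('w13.npy',im);np.save('w13s.npy',s,allow_pickle=True)
Rt=R.from_euler('xyz',s['tcp_rot']).as_matrix()
D=Rt.T@(np.array([470,-229.6,s['eef_pos'][2]])-s['eef_pos']);print(D,Rt.round(3))
```

```text
13.85 [513.64084689 154.92361147 214.9498917 ] 11.708828913769239 [ 0.75095197 -0.21630393 -2.766111  ] [ 2.12694383e-02  3.56946109e-05 -4.07341280e-03] 0.11922843804438767
[-2.32754441e-01 -1.20767100e+02  3.67665860e+02] [[ 0.001  0.979  0.203]
 [ 0.     0.203 -0.979]
 [-1.     0.001 -0.   ]]
```

View pics/w13.png

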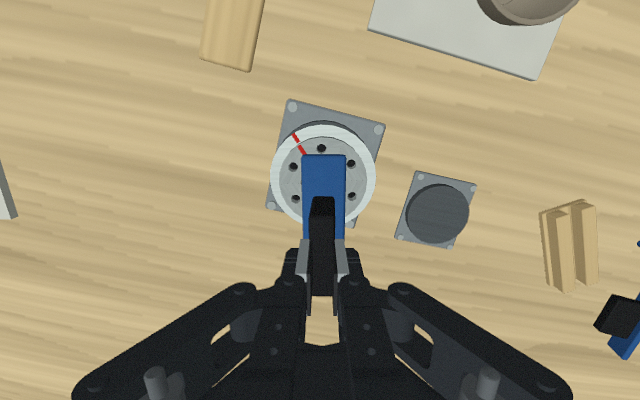

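>>> {"method": "jog_arm", "body": {
  "series": [
    [0,0,0,0,-0.7,2,0],
    [0,0,0,0,-1.35,4.1,0],
    [0,0,0,0,-1.35,4.1,0],
    [0,0,0,0,-1.35,4.1,0],
    [0,0,0,0,-1.35,4.1,0],
    [0,0,0,0,-1.35,4.1,0],
    [0,0,0,0,-1.35,4.1,0],
    [0,0,0,0,-1.35,4.1,0],
    [0,0,0,0,-1.35,4.1,0],
    [0,0,0,0,-0.6,2,0],
    [-6.5,0,0,0,0,0,0],
    [-6.5,0,0,0,0,0,0],
    [-6.5,0,0,0,0,0,0],
    [0,0,0,4,0,0,0],
    [0,0,0,4,0,0,0],
    [0,0,0,2.5,0,0,0],
    [0,0,0,0,0,0,0],
    [0,0,0,0,0,0,0]
  ]
}}

```text
clock: 15.7
eef_pos: [469.0, -229.7, 108.6]
tcp_rot: [-2.566, 1.568, 2.691]
contact_force: [-0.0, -0.4, -0.8]
opening: 0.119
```

Run:
```python
from h import *
s=r.sense();print(s['clock'],s['eef_pos'],90-np.degrees(s['tcp_rot'][0]-s['tcp_rot'][2]),s['contact_force'],s['wrist_torque'],s['opening'])
im,d=r.grab_frame('wrist');save('w14',im);np.save('w14.npy',im);np.save('w14s.npy',s,allow_pickle=True)
```

```text
15.7 [ 468.98723343 -229.67958702  108.56019857] 391.20552102734956 [-0.03533247 -0.39559476 -0.772127  ] [-0.02259453 -0.0229877  -0.00443583] 0.11877664385446608
```

View pics/w14.png

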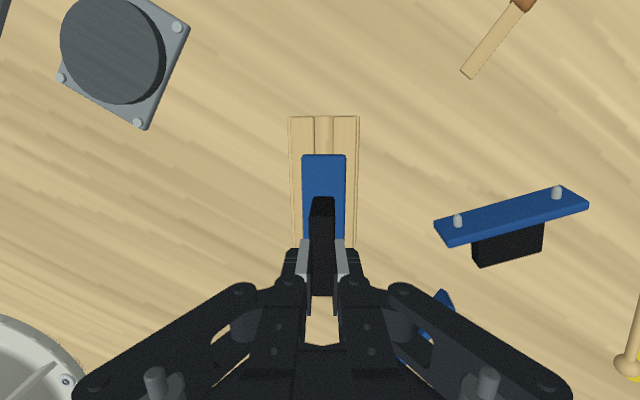

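>>> {"method": "jog_arm", "body": {
  "series": [
    [0,0,0,2.5,0.1,0.05,0],
    [0,0,0,2,0,0,0],
    [0,0,0,1,0,0,0],
    [0,0,0,0.5,0,0,0],
    [0,0,0,0.3,0,0,0],
    [0,0,0,0,0,0,0],
    [0,0,0,0,0,0,0],
    [0,0,0,0,0,0,0]
  ]
}}

```text
clock: 16.55
eef_pos: [471.2, -230.2, 46.8]
tcp_rot: [0.538, 1.57, -0.489]
contact_force: [0.1, 0.3, -1.9]
opening: 0.116
```

>>> {"method": "jog_arm", "body": {
  "series": [
    [0,0,0,0.1,0,0,0],
    [0,0,0,0.1,0,0,0],
    [0,0,0,0.1,0,0,0],
    [0,0,0,0,0,0,0],
    [0,0,0,0,0,0,0]
  ]
}}

```text
clock: 17.05
eef_pos: [470.7, -229.9, 43.1]
tcp_rot: [-2.583, 1.571, 2.674]
contact_force: [0.5, 0.1, -1.5]
opening: 0.122
```

>>> {"method": "jog_arm", "body": {
  "series": [
    [0,0,0,0.05,0,0,0],
    [0,0,0,0.05,0,0,0],
    [0,0,0,0,0,0,0],
    [0,0,0,0,0,0,0]
  ]
}}

```text
clock: 17.45
eef_pos: [471.0, -230.3, 42.8]
tcp_rot: [0.224, 1.57, -0.802]
contact_force: [-2.3, -0.6, 5.4]
opening: 0.121
```

>>> {"method": "jog_arm", "body": {
  "series": [
    [0,0,0,0,0,0,0.14],
    [0,0,0,0,0,0,0.18],
    [0,0,0,0,0,0,0.25],
    [0,0,0,0,0,0,0.4],
    [0,0,0,0,0,0,0.5],
    [0,0,0,0,0,0,0.5],
    [0,0,0,0,0,0,0.5],
    [0,0,0,0,0,0,0.5]
  ],
  "force": 20
}}

```text
clock: 18.25
eef_pos: [470.8, -229.9, 42.2]
tcp_rot: [-2.923, 1.571, 2.334]
contact_force: [0.2, 0.2, 0.3]
opening: 0.5
```

Run:
```python
from h import *
s=r.sense();print(s['clock'],s['eef_pos'],s['contact_force'],s['opening'])
im,d=r.grab_frame('wrist');save('w15',im)
```

```text
18.25 [ 470.75924263 -229.89001098   42.15270148] [0.19710142 0.18646582 0.33334769] 0.5000458169691753
```

View pics/w15.png

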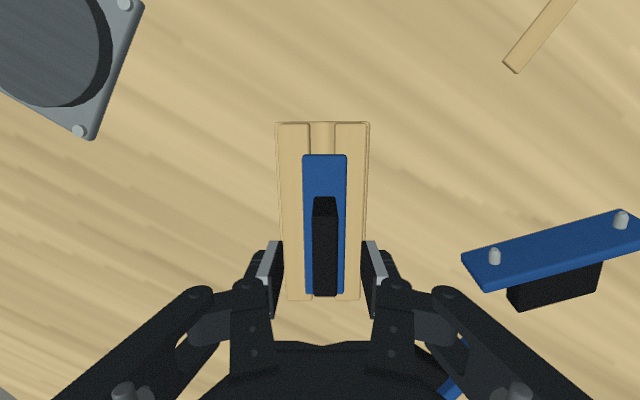

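The spanner lies as it did at the start and the jaws are clear. I'll go up and take a final look.

>>> {"method": "jog_arm", "body": {
  "series": [
    [0,0,0,-1,0,0,0.5],
    [0,0,0,-3,0,0,0.5],
    [0,0,0,-4,0,0,0.5],
    [0,0,0,-5,0,0,0.5],
    [0,0,0,-4,0,0,0.5],
    [0,0,0,-2,-5,0,0.5],
    [0,0,0,0,0,0,0.5],
    [0,0,0,0,0,0,0.5]
  ]
}}

```text
clock: 19.1
eef_pos: [430.8, -254.4, 232.0]
tcp_rot: [0.6, 1.569, -0.428]
contact_force: [-0.1, -0.2, -0.0]
opening: 0.497
```

Run:
```python
from h import *
s=r.sense();print(s['clock'],s['eef_pos'],s['contact_force'],s['opening'])
im,d=r.grab_frame('wrist');A=cv2.resize(im[40:200,220:420],None,fx=2,fy=2)
cam=campose('wrist',s);i=im.astype(int)
roi=np.zeros(im.shape[:2],bool);roi[50:230,285:360]=1
for m,z in [((i[...,2]>i[...,0]*1.5)&(i[...,2]>50)&roi,38),((i.sum(2)<100)&roi,74)]:
    k,l,st,ce=cv2.connectedComponentsWithStats(m.astype(np.uint8));j=1+np.argmax(st[1:,4])
    c,_=cv2.findContours((l==j).astype(np.uint8),0,cv2.CHAIN_APPROX_NONE)
    print(cv2.minAreaRect(ray(cam,c[0].reshape(-1,2),z)[:,:2].astype(np.float32)))
b,_=r.grab_frame('scene');B=cv2.resize(b[120:240,250:450],None,fx=2,fy=2,interpolation=cv2.INTER_CUBIC)
out=np.zeros((560,400,3),np.uint8);out[:320]=A;out[320:]=B;save('fin',out)
```

```text
19.1 [ 430.81635584 -254.3507041   231.95872431] [-0.11207783 -0.19113584 -0.02353067] 0.4965861932252589
((470.095458984375, -230.26962280273438), (98.27006530761719, 26.589061737060547), 31.887725830078125)
((470.9193420410156, -230.6448516845703), (48.390193939208984, 11.410205841064453), 31.230222702026367)
```

View pics/fin.png

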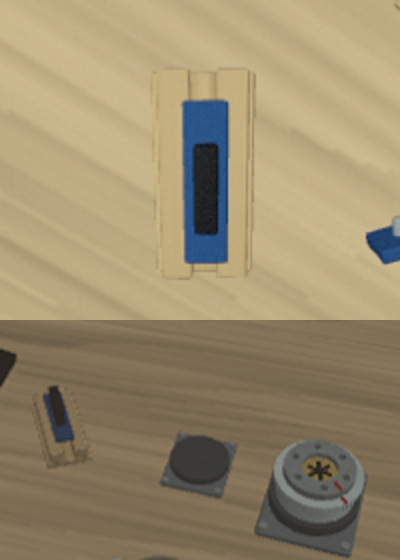

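The spanner lies on both rails along the groove, and the red lines meet in the scene view.

```bash
python3 -c "
from rig import r
print(r.sign_off())"
```

```text
the job is handed in; nothing more can be done
None
```

The ring is turned clockwise to its stop and the spanner is back on its rest. I handed the job in at about 19 s of the 61 s allowed.

- **Spanner choice:** I used the 100 mm spanner on the wooden rest. The other two spanners measured about 130 mm, and I left them alone.
- **Engaging the pins:** I found the hole angle with the wrist camera and lowered both pins into two opposite holes. The bar touched the ring's face at the expected height before I turned.
- **Turning:** I turned about 53° clockwise. At the end the ring stopped moving and the wrist torque rose from 0.3 to 1.2 N m. The ring's red line then measured 44.2° and the head's 44.3°.
- **Putting back:** I lowered the spanner until it touched the rest lightly (about 5 N) and then released it. It lay within about 1 mm of its first measured place, at 31 to 32° as before.
- **Last checks:** The final pictures show the spanner along the groove and the red lines meeting. The gripper was clear and the contact force was near zero. The bowl, paddle and knife were never touched, but I did not measure their positions again.

The wrist camera read lengths about 1–2% short, and the arm stood about 2 mm off the measured ring centre. Both were within the hole clearance, and no check failed.

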